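# Restart the bottle filler from its button box

### The arm

A 7-joint arm with a two-finger parallel gripper is mounted at the origin on the work surface. World frame = base frame: x ahead of the robot, y to its left, z up, the work surface at z = 0. Lengths are in m, angles in rad, forces in N, time in s.
With the tool pointing down it reaches from about 0.35 to 0.9 m from the base axis. Payload 19.9 kg.
Tool frame: the origin (TCP) lies midway between the tips of the shut fingers; the grasp point (between the pads) lies 19 mm behind it (robot.tcp_to_grasp is the distance from the TCP to the grasp point, in m); y points along the fingers, z is the direction in which the jaws open and shut, and the axes are right-handed (so a half turn about y gives the same grasp; the last joint's range is limited). The gripper opens to 94 mm and grips with 3 to 60 N. Pads are 16 mm wide; open, the fingers measure 119 mm over their backs; the gripper's body (75 mm by 177 mm) begins 78 mm behind the grasp point.
Start: joints at [1.151, 0.417, -0.01, 1.614, 0.005, 1.111, -0.053], TCP at [0.231, -0.581, 0.205] pointing down, gripper open.
Joint ranges: [-2.81, 2.81], [-0.39, 2.02], [-1.27, 1.25], [0.06, 2.57], [-1.19, 4.33], [0.19, 2], [-2.82, 2.82]. Speed limits (rad/s): [1.89, 1.89, 2.39, 2.39, 3.01, 3.01, 3.01].

### API

Orientations are given as a unit quaternion [w, x, y, z].
In Python, from workcell import robot gives the robot as it stands.
- The arm moves only by the tool move_arm, never from a script. Its argument "steps" is one flat list of numbers, 5 for each row, row after row: the shift along the tool's x, y, z scaled (see below), then the turn about the tool's y scaled (see below), then the closure, from -1 (fully open) to 1 (shut). A call has 1 to 20 rows; each row is the pose to reach, as a shift and turn from the pose commanded when the call began, along the tool's axes at that moment; what a row does not reach only later rows make up. The controller multiplies each number of a shift by 0.25 m and each number of a turn by 120 degrees. A row lasts 1/8 s, in which the tool goes at most 62.5 mm and 10.7 degrees, less where a joint would pass 70% of its speed; a pose out of reach is approached as far as the arm can. A call with a number of a shift or a turn outside -1 to 1 is refused whole. A call with a gripper value outside its range is refused whole. The fingers move at their own pace and stop on an object; "squeeze" is the grip in N (left out, the last holds). Time passes only in rows, so rows that repeat a pose let the fingers close. It gives the time, the measured TCP pose, the force and the opening at its end, in the units of the state.
- robot.get_state(): the state, without advancing time (a new reading comes with each control period).
- robot.get_image(name): name is "scene" or "top" or "wrist"; returns a dict with "pixels" (420x560x3 uint8, red, green, blue), "camera_matrix" (3x3 intrinsics, pixels), "cam_to_world" (4x4, takes a point from camera to world coordinates); the wrist camera has in their place "hand_eye" (4x4, takes a point from camera to tool coordinates, whose origin is the TCP and whose axes are the tool frame's). Camera axes: x right, y up, looking along -z (the intrinsics and any distortion apply to the point x, -y, -z); pixel columns grow to the right and rows downward; lengths in m; the calibration is good to about 2 mm. A picture is of the moment at which its call begins: read the wrist's pose just before it. There is no depth.
- robot.hand_in(): hands the job in, once; it reports no verdict.
Trained networks look in a picture, given as the dict that the camera call returned (one of the last four; its "shot" number tells which), for a name from the list of things; names that differ only in an ending like _2 or _b are one class to them, and where a whole thing is asked for, a point or a joint stands for the part that bears it (a point fixed in the world has none). Each returns a list of dicts, best first, with "p" (0 to 1); they miss things now and then, are a little off and sometimes report something else, mostly with a low value. They report only what shows in the picture. A call takes as long as a camera call.
- robot.find_in(target, picture): "point" ([x, y, z] in m, in the coordinates of the camera as it stood for that picture, good to about 4 mm: the middle of the surface that is visible of it).
- robot.masks_of(target, picture): "region" (420x560 bool, what is visible of it).
The state is a dict: "t": time; "qpos": joint angles; "joint_velocities": joint speeds; "joint_torque": joint torques, N m; "tool_pos": TCP position; "ee_rot": TCP orientation; "wrist_force": force on the tool from outside, world axes, zero at the start; "moment": the same for the moment, N m; "grip_width": finger opening in m.
Only numpy, scipy, OpenCV 4.12 (cv2) and the standard library are available. Lean on these libraries where they do the work, as an engineer would, in place of code of your own. Each camera call takes 0.05 s, during which the arm holds its last target.

### The job

Restart the bottle filler at its steel button box: press the blue button (reset), then the yellow one (prime the pump), then the green one (start). Press one at a time, each fully down and held there for a moment, and let it spring back up before pressing the next. Do not press the red stop button, and leave all the buttons up when you finish.

Things in the scene. Friction and masses are not known exactly. Their poses are not given: they have to be found in the camera images.
- blue_top (a point): Centre of the top face of the blue push button (reset): flat round blue cap, 36 mm across, in a black collar 52 mm across; top 84 mm above the bench when up, 12 mm proud of the collar. Presses straight down 8 mm on a spring (1.5 N to start, 5 N fully down) and springs back. The point moves with the cap; z up. 
- yellow_top (a point): Centre of the top face of the yellow push button (prime): flat round yellow cap, 36 mm across, in a black collar 52 mm across; top 84 mm above the bench when up, 12 mm proud of the collar. Spring and travel as the blue one. The four buttons stand in one row, 75 mm between centres, in an order that changes, on a fixed steel box 150 x 370 x 60 mm high, at some yaw.
- green_top (a point): Centre of the top face of the green push button (start): flat round green cap, 36 mm across, in a black collar 52 mm across; top 84 mm above the bench when up, 12 mm proud of the collar. Spring and travel as the blue one.
- red_top (a point): Centre of the top face of the red push button (stop): flat round red cap, 36 mm across, in a black collar 52 mm across; top 84 mm above the bench when up, 12 mm proud of the collar. Not to be pressed. Off the box's ends, 60 mm or more clear, stand two green bottles up to 246 mm tall (left, +y) and a steel bowl and white jar up to 80 mm tall (right, -y).

How it is judged:
On the way, in this order (a step that is already met when the one before it is completed fails the run):
1. the blue button (reset) is pressed down fully, more than 5.5 mm of its 8 mm, for 0.1 s, with the other three buttons up (distance of blue_top from where it was at the start of the episode above 0.0055 m and distance of each of yellow_top, green_top, red_top from where it was at the start of the episode below 0.002 m), for 0.1 s.
2. the yellow button (prime) is pressed down fully, more than 5.5 mm of its 8 mm, for 0.1 s, with the other three buttons up (distance of yellow_top from where it was at the start of the episode above 0.0055 m and distance of each of blue_top, green_top, red_top from where it was at the start of the episode below 0.002 m), for 0.1 s.
3. the green button (start) is pressed down fully, more than 5.5 mm of its 8 mm, for 0.1 s, with the other three buttons up (distance of green_top from where it was at the start of the episode above 0.0055 m and distance of each of blue_top, yellow_top, red_top from where it was at the start of the episode below 0.002 m), for 0.1 s.
At the end, for the whole second after the job is handed in: After blue, yellow and green have been pressed in that order, all four buttons are up again (within 2 mm of their starting height) (distance of each of blue_top, yellow_top, green_top, red_top from where it was at the start of the episode below 0.002 m); the robot touches nothing.
It fails at once if the red stop button is pressed (more than 3 mm) (distance of red_top from where it was at the start of the episode above 0.003 m).
It fails at once if two buttons are down at once (each more than 3 mm) (distance of each of blue_top, yellow_top from where it was at the start of the episode above 0.003 m or distance of each of yellow_top, green_top from where it was at the start of the episode above 0.003 m or distance of each of blue_top, green_top from where it was at the start of the episode above 0.003 m).
It also fails if it takes over 40 s, if anything falls off the work surface, if the arm or the gripper's body presses on something with over 40 N, if the wrist force passes 120 N, or if a joint passes its speed limit or range.

## Working session

There is one attempt and no reset: what is moved stays moved. The work goes in short steps, Python scripts to look and compute and a tool call to move; the robot and the scene stay as the last step left them, time stands still between calls to the robot, and variables do not carry over. Pictures are saved under pics/ and viewed, and the job is handed in when it is done.

Besides the shell and the picture viewer there is one more tool, called in YAML: its name, and indented under it one key for each argument. move_arm: Moves the arm, as the interface text tells. Its arguments: {"type":"object","properties":{"steps":{"type":"array"},"squeeze":{"type":"number"}},"required":["steps"]}

```bash
mkdir -p pics; ls
python3 - <<'E'
from workcell import robot
import cv2,numpy as np
np.set_printoptions(precision=4,suppress=True)
s=robot.get_state();print({k:np.round(v,4) for k,v in s.items()})
for n in("scene","top"):
    im=robot.get_image(n)
    cv2.imwrite(f"pics/{n}0.png",im["pixels"][:,:,::-1])
    T=np.array(im["cam_to_world"]);print(n,T[:3,3], im["camera_matrix"],[k for k in im])
    for b in("blue","yellow","green","red"):
        r=robot.find_in(b+"_top",im)
        for q in r[:2]:
            print(b,round(q["p"],2),(T@np.append(q["point"],1))[:3])
E
```

```text
pics
{'t': np.float64(0.0), 'qpos': array([ 1.1515,  0.418 , -0.0103,  1.6142,  0.0047,  1.1107, -0.053 ]), 'joint_velocities': array([-0.0002,  0.0005,  0.0006, -0.0001, -0.0019, -0.0006,  0.0001]), 'joint_torque': array([ -0.0042, -85.1257,   0.6374, -42.5997,  -0.0487,   0.0184,
         0.0001]), 'tool_pos': array([ 0.2304, -0.5806,  0.2048]), 'ee_rot': array([ 0.1327, -0.1329,  0.6949, -0.6941]), 'wrist_force': array([ 0.6329,  0.3257, -0.647 ]), 'moment': array([-0.0371,  0.0032,  0.0271]), 'grip_width': np.float64(0.0942)}
scene [0.8303 0.4021 0.6803] [[542.1956   0.     280.494 ]
 [  0.     542.1956 205.0319]
 [  0.       0.       1.    ]] ['pixels', 'camera_matrix', 'cam_to_world', 'shot']
blue 0.64 [ 0.6214 -0.1192  0.0819]
blue 0.56 [0.6002 0.0316 0.0852]
yellow 0.61 [0.601  0.0307 0.0816]
green 0.59 [0.5923 0.097  0.0829]
red 0.84 [ 0.6106 -0.0414  0.0841]
top [0.5233 0.0578 0.7723] [[413.7864   0.     287.064 ]
 [  0.     413.7864 211.9789]
 [  0.       0.       1.    ]] ['pixels', 'camera_matrix', 'cam_to_world', 'shot']
blue 0.68 [ 0.6183 -0.1207  0.0859]
yellow 0.56 [0.6025 0.0242 0.082 ]
red 0.85 [ 0.6076 -0.0527  0.0839]
```

View pics/scene0.png

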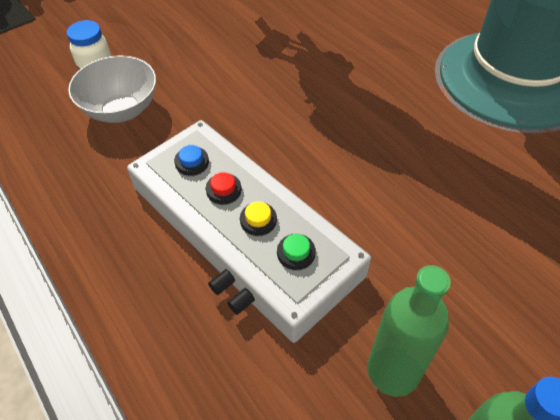

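View pics/top0.png

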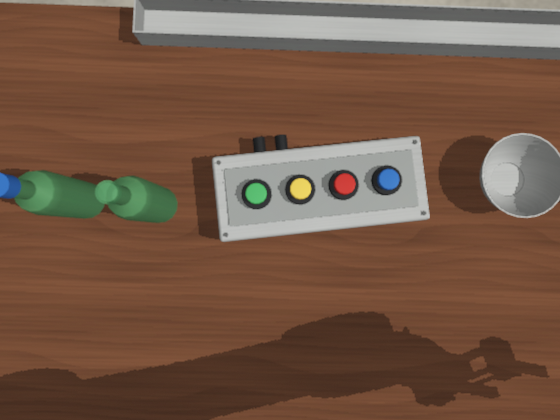

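The scene view shows blue (190,156), red (223,184), yellow (258,214) and green (296,247). In the top view they are at (388,180), (345,184), (300,188) and (256,194). I'll triangulate from the cap colours.

```bash
cat > tri.py <<'E'
from workcell import robot
import cv2,numpy as np
np.set_printoptions(precision=4,suppress=True)
seed={"scene":{"blue":(190,156),"red":(223,184),"yellow":(258,214),"green":(296,247)},
"top":{"blue":(388,180),"red":(345,184),"yellow":(300,188),"green":(256,194)}}
hue={"blue":(100,125),"red":None,"yellow":(20,35),"green":(45,80)}
rays={}
for n in seed:
    im=robot.get_image(n);h=cv2.cvtColor(im["pixels"],cv2.COLOR_RGB2HSV)
    T=np.array(im["cam_to_world"]);K=np.array(im["camera_matrix"])
    for b,(u,v) in seed[n].items():
        H=h[:,:,0].astype(int);m=(h[:,:,1]>140)&(h[:,:,2]>90)
        m&= ((H<8)|(H>172)) if b=="red" else (H>=hue[b][0])&(H<=hue[b][1])
        w=np.zeros(m.shape,bool);w[v-17:v+18,u-17:u+18]=1;m&=w
        # top face: keep the brighter part (Otsu is unneeded from top)
        ys,xs=np.nonzero(m);c=(xs.mean(),ys.mean())
        d=T[:3,:3]@np.array([(c[0]-K[0,2])/K[0,0],-(c[1]-K[1,2])/K[1,1],-1])
        rays[n,b]=(T[:3,3],d/np.linalg.norm(d))
        p=T[:3,3]+d*(0.084-T[2,3])/d[2]
        print(n,b,np.round(c,1),len(xs),"at z=.084:",p)
P={}
for b in hue:
    A=0;B=0
    for n in seed:
        o,d=rays[n,b];M=np.eye(3)-np.outer(d,d);A=A+M;B=B+M@o
    P[b]=np.linalg.solve(A,B);print(b,P[b])
o=["blue","red","yellow","green"]
print([np.linalg.norm(P[o[i+1]]-P[o[i]]) for i in range(3)])
s=robot.get_state();w,x,y,z=s["ee_rot"]
from scipy.spatial.transform import Rotation as R
print(R.from_quat([x,y,z,w]).as_matrix(),s["tool_pos"],s["t"])
E
python3 tri.py
```

```text
scene blue [190.3 156.1] 424 at z=.084: [ 0.6231 -0.1168  0.084 ]
scene red [222.4 183.8] 480 at z=.084: [ 0.6132 -0.0438  0.084 ]
scene yellow [257.6 214.2] 548 at z=.084: [0.6031 0.0298 0.084 ]
scene green [295.9 247.1] 581 at z=.084: [0.593  0.1031 0.084 ]
top blue [388.4 178.9] 366 at z=.084: [ 0.6198 -0.123   0.084 ]
top red [344.4 183.5] 375 at z=.084: [ 0.6098 -0.049   0.084 ]
top yellow [300.1 188.2] 369 at z=.084: [0.5997 0.0251 0.084 ]
top green [252.4 193.3] 7 at z=.084: [0.5888 0.1043 0.084 ]
blue [ 0.6206 -0.1248  0.0754]
red [ 0.6106 -0.05    0.076 ]
yellow [0.6003 0.0249 0.0763]
green [0.5905 0.1032 0.0815]
[np.float64(0.07544609149181393), np.float64(0.07559456688080435), np.float64(0.07905919681580725)]
[[-0.9295 -0.0001  0.3688]
 [-0.3688  0.0001 -0.9295]
 [ 0.     -1.     -0.0001]] [ 0.2305 -0.5809  0.2054] 0.6
```

move_arm:
  steps: [-1,0,-0.53,-0.28,1,-1,0,-0.53,-0.28,1,-1,0,-0.53,-0.28,1,-1,0,-0.53,-0.28,1,-1,0,-0.53,-0.28,1,-1,0,-0.53,-0.28,1,-1,0,-0.53,-0.28,1]

```text
t: 1.48
tool_pos: [0.4135, -0.3663, 0.2054]
ee_rot: [-0.327, 0.328, -0.627, 0.627]
wrist_force: [-0.3, 0.2, -0.3]
grip_width: 0.0275
```

```bash
cat > st.py <<'E'
from workcell import robot
import numpy as np,sys
from scipy.spatial.transform import Rotation as R
np.set_printoptions(precision=4,suppress=True)
s=robot.get_state();w,x,y,z=s["ee_rot"];M=R.from_quat([x,y,z,w]).as_matrix()
print(s["t"],s["tool_pos"],s["qpos"],s["grip_width"]);print(M)
print("units to target",M.T@(np.array(eval(sys.argv[1]))-s["tool_pos"])/.25, "turn to z=+x", -np.degrees(-np.arctan2(M[1,2],M[0,2]))/120)
E
python3 st.py [.6,-.1,.2]
```

```text
1.475 [ 0.4135 -0.3663  0.2054] [ 0.8659  0.2978 -0.2379  1.7904  0.0797  1.0627 -0.0081] 0.02753061351661788
[[-0.5708 -0.0003  0.8211]
 [-0.8211 -0.0003 -0.5708]
 [ 0.0004 -1.     -0.0001]]
units to target [-1.3005  0.0212  0.0048] turn to z=+x -0.29002573327828746
```

move_arm:
  steps: [-1,0,0,-0.29,1,-1,0,0,-0.29,1,-1,0,0,-0.29,1,-1,0,0,-0.29,1,-1,0,0,-0.29,1,-1,0,0,-0.29,1,-1,0,0,-0.29,1]

```text
t: 2.35
tool_pos: [0.5559, -0.162, 0.2054]
ee_rot: [-0.499, 0.5, -0.5, 0.501]
wrist_force: [0.6, -0.0, 0.1]
grip_width: 0.0007
```

```bash
python3 st.py [.621,-.121,.12]
python3 - <<'E'
from workcell import robot
import cv2
im=robot.get_image("wrist");cv2.imwrite("pics/w1.png",im["pixels"][:,:,::-1]);print(im["hand_eye"],im["camera_matrix"])
E
```

```text
2.35 [ 0.5559 -0.162   0.2054] [ 0.5833  0.368  -0.4457  1.7195  0.1761  1.094   0.0803] 0.000693518262368329
[[-0.0021 -0.0004  1.    ]
 [-1.     -0.0005 -0.0021]
 [ 0.0005 -1.     -0.0004]]
units to target [-0.1649  0.3414  0.2603] turn to z=+x -0.0010081417855647289
[[-6.07283540e-04 -9.59481136e-01 -2.81772213e-01 -8.17309235e-02]
 [ 6.48093158e-04  2.81771828e-01 -9.59481223e-01 -1.79287453e-01]
 [ 9.99999606e-01 -7.65291796e-04  4.50717766e-04  1.62504332e-03]
 [ 0.00000000e+00  0.00000000e+00  0.00000000e+00  1.00000000e+00]] [[296.88526946   0.         275.92266724]
 [  0.         296.88526946 210.1460166 ]
 [  0.           0.           1.        ]]
```

View pics/w1.png

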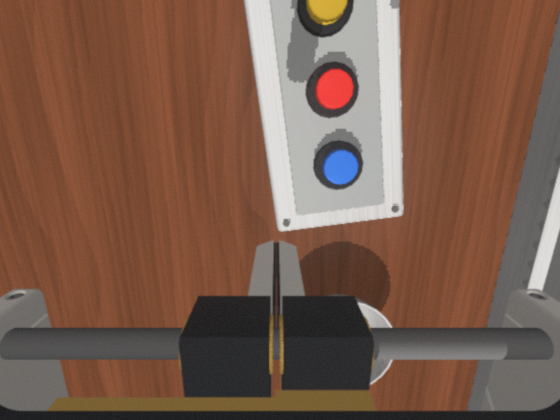

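The wrist view has blue at (341,167), red at (335,89) and yellow at about (327,5), cut off by the image edge. The closed fingertips are at (277,245). I'll cross-check blue and red by intersecting their wrist rays with z = 0.084.

```bash
cat > wr.py <<'E'
from workcell import robot
import cv2,numpy as np
from scipy.spatial.transform import Rotation as R
np.set_printoptions(precision=4,suppress=True)
s=robot.get_state();w,x,y,z=s["ee_rot"];M=np.eye(4);M[:3,:3]=R.from_quat([x,y,z,w]).as_matrix();M[:3,3]=s["tool_pos"]
im=robot.get_image("wrist");T=M@np.array(im["hand_eye"]);K=np.array(im["camera_matrix"])
h=cv2.cvtColor(im["pixels"],cv2.COLOR_RGB2HSV);H=h[:,:,0].astype(int)
for b,(lo,hi) in {"blue":(100,125),"red":(-1,4),"yellow":(20,35),"green":(45,80)}.items():
    m=((H>=lo)&(H<=hi)&(h[:,:,1]>170)&(h[:,:,2]>120)).astype(np.uint8)
    n,_,st,c=cv2.connectedComponentsWithStats(m)
    for i in range(1,n):
        if st[i,4]<300: continue
        u,v=c[i];d=T[:3,:3]@np.array([(u-K[0,2])/K[0,0],-(v-K[1,2])/K[1,1],-1])
        print(b,c[i],st[i],T[:3,3]+d*(0.084-T[2,3])/d[2])
E
python3 wr.py
```

```text
blue [340.5332 166.8239] [324 151  33  33 829] [ 0.6228 -0.1228  0.084 ]
red [333.9506  88.7249] [ 316   69   37   40 1174] [ 0.6122 -0.0492  0.084 ]
yellow [325.7949   9.8162] [307   0  40  25 751] [0.6015 0.0154 0.084 ]
```

move_arm:
  steps: [-0.16,0,0.265,0,1,-0.16,0.2,0.265,0,1,-0.16,0.34,0.265,0,1,-0.16,0.34,0.265,0,1,-0.16,0.34,0.265,0,1]

```text
t: 3.08
tool_pos: [0.6233, -0.1207, 0.1221]
ee_rot: [-0.5, 0.5, -0.5, 0.5]
wrist_force: [0.1, -0.3, 0.2]
grip_width: 0.0005
```

```bash
python3 st.py [.622,-.122,.076]
python3 - <<'E'
from workcell import robot
import cv2
im=robot.get_image("wrist");cv2.imwrite("pics/w2.png",im["pixels"][:,:,::-1])
E
```

```text
3.075 [ 0.6233 -0.1207  0.1221] [ 0.4547  0.5549 -0.4283  1.6508  0.2647  0.9921 -0.0623] 0.0005476960048014816
[[-0.      0.0016  1.    ]
 [-1.     -0.0004 -0.    ]
 [ 0.0004 -1.      0.0016]]
units to target [ 0.0052  0.1844 -0.0056] turn to z=+x -9.204950200119829e-06
```

View pics/w2.png

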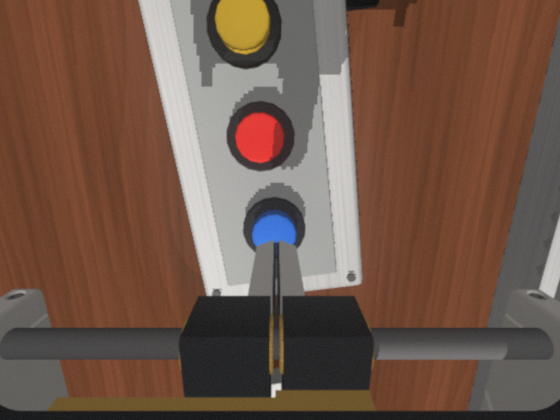

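The closed fingertips are lined up over the blue cap (275,230). Pressing it.

move_arm:
  steps: [0,0.1,0,0,1,0,0.15,0,0,1,0,0.18,0,0,1,0,0.18,0,0,1,0,0.18,0,0,1]

```text
t: 3.75
tool_pos: [0.623, -0.1205, 0.0764]
ee_rot: [-0.5, 0.5, -0.5, 0.5]
wrist_force: [-2.6, -1.2, 4.3]
grip_width: 0.0009
```

move_arm:
  steps: [0,0.006,0,0,1,0,0.006,0,0,1,0,0.006,0,0,1]

```text
t: 4.12
tool_pos: [0.6232, -0.1205, 0.076]
ee_rot: [-0.5, 0.5, -0.499, 0.5]
wrist_force: [-10.0, -0.4, 22.7]
grip_width: 0.0004
```

```bash
python3 - <<'E'
from workcell import robot
import cv2
print(robot.get_state()["wrist_force"],robot.get_state()["tool_pos"])
for n in("wrist","scene"):
    im=robot.get_image(n);cv2.imwrite(f"pics/{n}3.png",im["pixels"][:,:,::-1])
E
python3 st.py [.602,.027,.12]
```

```text
[-9.98537101 -0.42560661 22.73760331] [ 0.62319214 -0.12049452  0.07597845]
4.225 [ 0.6232 -0.1205  0.076 ] [ 0.4404  0.6099 -0.4102  1.6797  0.2941  0.9122 -0.0845] 0.0004777171953694069
[[ 0.0004  0.0011  1.    ]
 [-1.     -0.0009  0.0004]
 [ 0.001  -1.      0.0011]]
units to target [-0.5897 -0.1768 -0.0843] turn to z=+x 0.0002100314536888482
```

View pics/scene3.png

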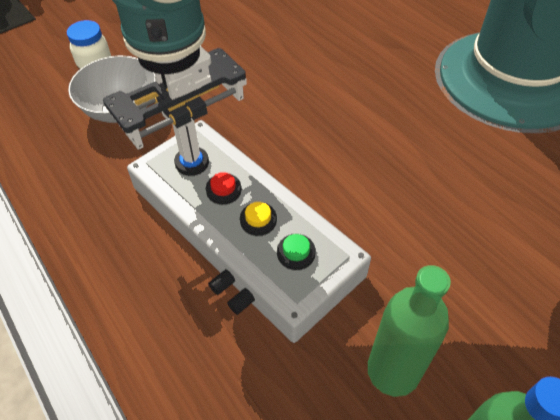

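The scene view shows blue fully down at (190,160) under the fingers, and the 22.7 N force means it has bottomed out. The others are up. Next I lift and move over yellow.

move_arm:
  steps: [0,-0.1,0,0,1,0,-0.2,0,0,1,0,-0.2,0,0,1,-0.59,-0.2,-0.084,0,1,-0.59,-0.2,-0.084,0,1,-0.59,-0.2,-0.084,0,1,-0.59,-0.2,-0.084,0,1,-0.59,-0.2,-0.084,0,1]

```text
t: 5.22
tool_pos: [0.6018, 0.0261, 0.1236]
ee_rot: [-0.5, 0.5, -0.5, 0.5]
wrist_force: [0.5, -0.3, -0.2]
grip_width: 0.0004
```

```bash
python3 st.py [.602,.027,.076]
python3 - <<'E'
from workcell import robot
import cv2
for n in("wrist",):
    im=robot.get_image(n);cv2.imwrite(f"pics/{n}4.png",im["pixels"][:,:,::-1])
E
```

```text
5.225 [0.6018 0.0261 0.1236] [ 0.2569  0.5057 -0.4636  1.7332  0.267   0.9659 -0.3103] 0.00037285113536235706
[[-0.0004 -0.0003  1.    ]
 [-1.     -0.0005 -0.0004]
 [ 0.0005 -1.     -0.0003]]
units to target [-0.0037  0.1906  0.001 ] turn to z=+x -0.0001977119922470138
```

View pics/wrist4.png

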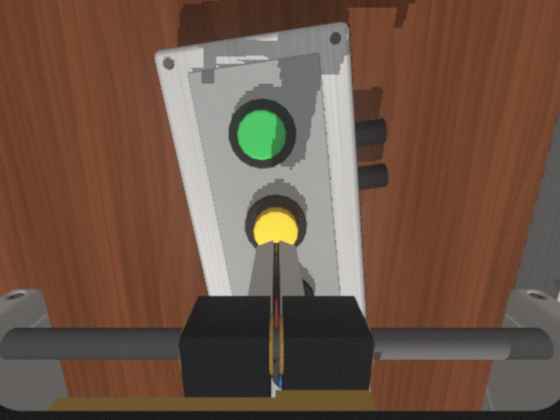

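The fingertips are over the yellow cap (276,228), with green at (262,133). Pressing.

move_arm:
  steps: [0,0.1,0,0,1,0,0.15,0,0,1,0,0.185,0,0,1,0,0.192,0,0,1,0,0.192,0,0,1,0,0.192,0,0,1]

```text
t: 6.02
tool_pos: [0.6018, 0.0267, 0.0764]
ee_rot: [-0.5, 0.5, -0.5, 0.5]
wrist_force: [-3.1, -3.6, 4.6]
grip_width: 0.0003
```

move_arm:
  steps: [0,0.006,0,0,1,0,0.006,0,0,1,0,0.006,0,0,1]

```text
t: 6.4
tool_pos: [0.602, 0.0268, 0.0759]
ee_rot: [-0.5, 0.5, -0.5, 0.5]
wrist_force: [-10.4, -4.7, 24.3]
grip_width: 0.0008
```

```bash
python3 st.py [.592,.101,.12]
```

```text
6.4 [0.602  0.0268 0.0759] [ 0.2379  0.5658 -0.4423  1.7638  0.3039  0.8793 -0.3394] 0.0008353733802595341
[[ 0.0002  0.0007  1.    ]
 [-1.     -0.0009  0.0002]
 [ 0.0009 -1.      0.0007]]
units to target [-0.2965 -0.1766 -0.0398] turn to z=+x 0.00010891827218788649
```

Yellow has bottomed out at 24 N. Next I lift and move over green.

move_arm:
  steps: [0,-0.1,0,0,1,0,-0.2,0,0,1,0,-0.2,0,0,1,-0.297,-0.2,-0.04,0,1,-0.297,-0.2,-0.04,0,1,-0.297,-0.2,-0.04,0,1,-0.297,-0.2,-0.04,0,1]

```text
t: 7.28
tool_pos: [0.5918, 0.1002, 0.124]
ee_rot: [-0.5, 0.5, -0.5, 0.5]
wrist_force: [-0.5, -0.4, 0.5]
grip_width: 0.0004
```

```bash
python3 st.py [.592,.101,.076]
python3 - <<'E'
from workcell import robot
import cv2
for n in("wrist","scene"):
    im=robot.get_image(n);cv2.imwrite(f"pics/{n}5.png",im["pixels"][:,:,::-1])
E
```

```text
7.275 [0.5918 0.1002 0.124 ] [ 0.145   0.5046 -0.4796  1.7379  0.2749  0.9667 -0.4419] 0.00041128576473620655
[[-0.0006 -0.0004  1.    ]
 [-1.     -0.0005 -0.0006]
 [ 0.0005 -1.     -0.0004]]
units to target [-0.0033  0.1922  0.001 ] turn to z=+x -0.0002896099990347171
```

View pics/wrist5.png

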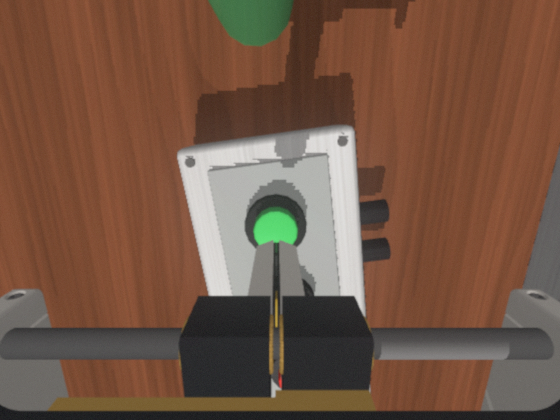

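View pics/scene5.png

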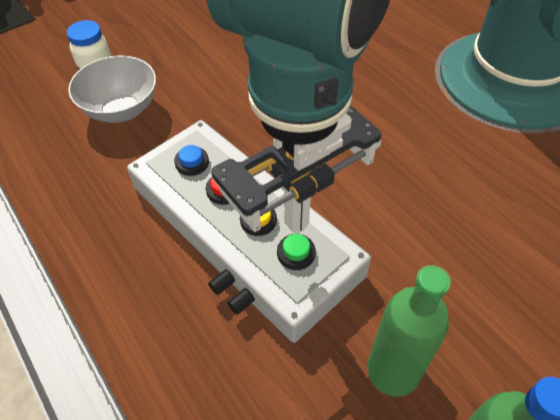

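The fingertips are over green (276,228). Blue is back up at (190,156), and the bottle is well clear. Pressing green.

move_arm:
  steps: [0,0.1,0,0,1,0,0.15,0,0,1,0,0.185,0,0,1,0,0.194,0,0,1,0,0.194,0,0,1,0,0.194,0,0,1]

```text
t: 8.12
tool_pos: [0.5917, 0.1012, 0.0765]
ee_rot: [-0.5, 0.5, -0.5, 0.5]
wrist_force: [-2.9, -4.2, 4.7]
grip_width: 0.0003
```

move_arm:
  steps: [0,0.006,0,0,1,0,0.006,0,0,1,0,0.006,0,0,1]

```text
t: 8.5
tool_pos: [0.5919, 0.1014, 0.076]
ee_rot: [-0.5, 0.5, -0.499, 0.5]
wrist_force: [-9.2, -4.9, 22.2]
grip_width: 0.0006
```

move_arm:
  steps: [0,-0.1,0,0,1,0,-0.3,0,0,1,0,-0.45,0,0,1,0,-0.45,0,0,1,0,-0.45,0,0,1,0,-0.45,0,0,1]

```text
t: 9.25
tool_pos: [0.5911, 0.1016, 0.1859]
ee_rot: [-0.5, 0.501, -0.5, 0.499]
wrist_force: [-0.6, 0.1, -0.1]
grip_width: 0.0006
```

```bash
python3 st.py [.5,-0.1,.2]
python3 - <<'E'
from workcell import robot
import cv2
print(robot.get_state()["wrist_force"])
for n in("scene",):
    im=robot.get_image(n);cv2.imwrite(f"pics/{n}6.png",im["pixels"][:,:,::-1])
E
```

```text
9.25 [0.5911 0.1016 0.1859] [ 0.164   0.4365 -0.5043  1.6844  0.2329  1.0824 -0.4101] 0.0006467795153898225
[[ 0.0009 -0.0016  1.    ]
 [-1.     -0.      0.0009]
 [ 0.     -1.     -0.0016]]
units to target [ 0.8061 -0.056  -0.3653] turn to z=+x 0.00044703485144258713
[-0.56817182  0.11063539 -0.09984195]
```

View pics/scene6.png

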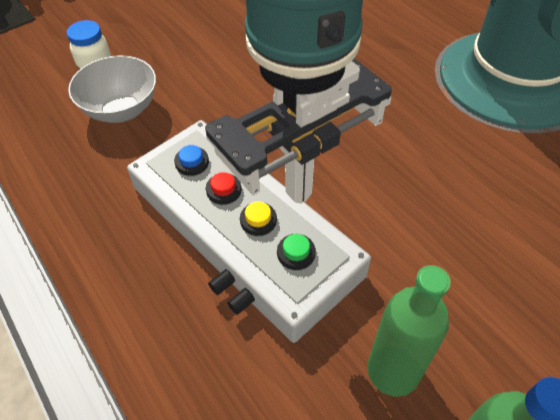

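All four caps are up, and the gripper is 0.19 m above the bench, touching nothing. Handing in.

```bash
python3 -c "
from workcell import robot
print(robot.hand_in())"
```

```text
the job is handed in; nothing more can be done
None
```

I pressed blue, yellow and green in that order with the closed fingertips, one at a time, and handed the job in at about 9.3 s of the 40 s allowed. No verdict was reported.

- **Presses:** each button was held at the bottom of its travel. The force rose from about 4.5 N to 22–24 N, with the tip at z ≈ 0.076 m (84 − 8 mm). I lifted clear after each press before moving to the next.
- **Last checks:** the final scene picture shows all four caps up, and red was never touched. The gripper was about 0.19 m above the bench with wrist force near zero.
- **Disagreements:**
  - The scene and top cameras differed by 5–7 mm on button positions.
  - My two-view cap heights came out near 76 mm instead of 84 mm for blue, red and yellow.
  - The top-view colour match for green caught only 7 pixels, so I placed green from the scene view and the row spacing.
  - I used averaged positions checked with the wrist camera, and the fingertips looked centred on each cap before pressing.

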